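# Return the full fittings carton to the chest's hidden tip-out compartment

### The job

This woven chest came back with three look-alike fittings cartons, only one of which is full. Press the round latch button on top of the chest so that its hidden front compartment tips out, find the full (heavy) carton by lifting them, lower it upright along the tipped-out tray until it rests on the tray's floor before letting go, and push the compartment shut until the latch holds it. Leave the two empty cartons standing upright on the bench, tip no carton over, and do not knock the other things on the bench about.

Things in the scene. Friction and masses are not known exactly. Their poses are not given: they have to be found in the camera images.
- chest: Woven tan storage chest, fixed, 240 deep (x) x 360 wide (y) x 200 mm high; its lid stays shut. Origin: centre of its underside on the bench; its front (the -x face, 120 mm from the origin) faces the robot, z up. In the middle of the front, between 20 and 170 mm above the bench, is the tip-out compartment: a woven front panel 190 mm wide, 150 high, 14 thick, flush with the chest's front and without a handle.
- button_top (a point): Centre of the top of the round steel latch button, 44 mm across, standing 12 mm proud of the chest's top near its front edge (37 mm behind the front face, 88 mm to the right of centre as seen from the robot, 212 mm above the bench). Press straight down: it gives on a spring, 2 N at first touch to 4 N fully down (8 mm); from about 5 mm down the compartment is released and tips out by itself in about a second.
- latch_button (a joint): How far the latch button is pressed, 0 (out) to 0.008 m. It springs back by itself; the bolt below it has a ramp, so the compartment latches when pushed shut without touching the button.
- tip_out (a joint): Opening angle of the compartment: 0 latched shut, 0.61 rad (35 degrees) tipped fully out towards the robot. A soft spring keeps it out. The hinge lies along the chest's y, 110 mm in front of the chest's origin and 25 mm above the bench. Pushing it shut takes under 10 N near the panel's top, up to 15 N at its middle; push the panel 2 to 3 mm past flush (down to -0.03 rad, its stop) and the latch catches; let go and it stays within 0.03 rad.
- front_top (a point): Middle of the outer top edge of the compartment's front panel, 10 mm out from the hinge line and 145 mm above it when shut; it moves with the panel. Fully tipped out it stands 81 mm in front of the chest's front face and 138 mm above the bench, so a carton must be carried over it into the tray, and the panel is pushed shut from in front and below this edge with fingers that lean back towards the robot.
- tray: The open-topped wooden tray behind the panel, part of the compartment and tipping with it: inside 75 mm deep (x), 160 mm wide (y); side walls 80 mm and back wall 81 mm high measured from the hinge line. Origin on the hinge line, middle of the width; x into the chest, z up along the panel (tilted 35 degrees towards the robot when open).
- tray_floor (a point): Middle of the tray's inner floor (41.5 mm behind and 6 mm above the hinge line, moving with the tray); z normal to the floor, x into the chest, y across. The panel's inner face is 37.5 mm in front of it. There is room for a carton of 100 mm height and, beside it along y, for fingers.
- carton_a: Closed cardboard carton, 48 (its x) x 60 (its y) x 100 mm (its z), white tape over the top, one of three that look alike. Origin: centre of its underside; z up. One of the three, never known which beforehand, is full of steel fittings (about 0.4 to 0.6 kg in all); the other two hold only paper (under 0.1 kg). Stiff; a 25 to 40 N grip holds even the full one.
- carton_b: Closed cardboard carton, 48 (its x) x 60 (its y) x 100 mm (its z), white tape over the top, one of three that look alike. Origin: centre of its underside; z up. One of the three, never known which beforehand, is full of steel fittings (about 0.4 to 0.6 kg in all); the other two hold only paper (under 0.1 kg). Stiff; a 25 to 40 N grip holds even the full one.
- carton_c: Closed cardboard carton, 48 (its x) x 60 (its y) x 100 mm (its z), white tape over the top, one of three that look alike. Origin: centre of its underside; z up. One of the three, never known which beforehand, is full of steel fittings (about 0.4 to 0.6 kg in all); the other two hold only paper (under 0.1 kg). Stiff; a 25 to 40 N grip holds even the full one.
- screwdriver: Loose bystander: screwdriver 180 mm long with a black handle, lying along its x; origin under its middle. Leave it alone.
- tape_roll: Loose bystander: roll of brown tape lying flat, 100 mm across, 48 mm high; origin under its centre. Leave it alone.
- pen_cup: Loose bystander: grey cup of pens, 80 mm across, 145 mm high with the pens; origin under its centre. Leave it alone.
- parts_case: Loose bystander: clear lidded parts case 110 x 170 x 41 mm; origin under its centre. Leave it alone.
Mind the look-alikes: they are no part of the job. Leave any pink or red look-alike of the carton_a alone.

How it is judged:
By the outcome, as a careful person would: the job done as asked, in the order asked, and still so for the second after the job is handed in, with the robot touching nothing.
It also fails if it takes over 72 s, if anything falls off the work surface, if the arm or the gripper's body presses on something with over 40 N, if the wrist force passes 120 N, or if a joint passes its speed limit or range.

### The arm

A 6-joint arm with a two-finger parallel gripper is mounted at the origin on the work surface. World frame = base frame: x ahead of the robot, y to its left, z up, the work surface at z = 0. Lengths are in mm, angles in rad, forces in N, time in s.
With the tool pointing down it reaches from about 300 to 775 mm from the base axis. Payload 14.6 kg.
Tool frame: the origin (TCP) lies at the very end of the fingers, on their centre line; the grasp point (between the pads) lies 19 mm behind it; z points along the fingers, y is the direction in which the jaws open and shut (so a half turn about z gives the same grasp; the last joint's range is limited). The gripper opens to 94 mm and grips with 3 to 60 N. Pads are 16 mm wide; open, the fingers measure 119 mm over their backs; the gripper's body (75 mm by 177 mm) begins 78 mm behind the grasp point.
Start: joints at [1.237, 0.3, 1.521, -0, 1.321, -0.067], TCP at [145.003, 530.531, 205.446] pointing down, gripper open.
Joint ranges: [-3.03, 3.03], [-0.79, 2.21], [0.23, 2.52], [-1.04, 4.18], [0, 3.07], [-2.55, 2.55]. Speed limits (rad/s): [2.22, 2.22, 2.57, 3.14, 3.14, 3.14].

### API

Orientations are given as [roll, pitch, yaw] about the fixed x, y, z axes, in that order (R = Rz(yaw) Ry(pitch) Rx(roll)).
In Python, from cell import manip gives the robot as it stands.
- The arm moves only by the shell command python3 -m inch 'ROWS' [FORCE]. ROWS is a JSON object of lists of equal length, an entry for each row: "grip": the opening, from -1 (shut) to 1 (fully open), so that 0 is half open; "travel": the shift along the world's x, y, z in cm, a list of three; "turn": the turn, a rotation vector about the world's x, y, z in degrees, a list of three. A call has 1 to 10 rows; each row is the pose to reach, as a shift and turn from the pose measured when the call began; what a row does not reach only later rows make up. A row lasts 1/8 s, in which the tool goes at most 62.5 mm and 10.7 degrees, less where a joint would pass 70% of its speed; a pose out of reach is approached as far as the arm can. A call with a gripper value outside its range is refused whole. The fingers move at their own pace and stop on an object; FORCE is the grip in N (left out, the last holds). Time passes only in rows, so rows that repeat a pose let the fingers close. It gives the time, the measured TCP pose, the force and the opening at its end, in the units of the state.
- manip.read_state(): the state, without advancing time (a new reading comes with each control period).
- manip.camera(name): name is "scene" or "top" or "wrist"; returns (picture, depth): 400x640x3 uint8, red, green, blue; 400x640 float32, mm along the optical axis (not along the pixel's ray), 0 where there is no reading.
- manip.calibration(name): a dict with "fx", "fy", "cx", "cy" (pixels), "k1" (the pictures are not rectified: a ray, as slopes to the right and down, at radius r is drawn at 1 + k1 r^2 times it, then the intrinsics apply), "world_from_camera" (4x4, takes a point from camera to world coordinates). Camera axes: x right, y up, looking along -z (the intrinsics and any distortion apply to the point x, -y, -z); pixel columns grow to the right and rows downward; lengths in mm; the calibration is good to about 2 mm. A picture is of the moment at which its call begins: read the wrist's pose just before it. calibration takes no time and is no camera call; for the wrist camera it gives the pose at the moment of the call.
- manip.sign_off(): hands the job in, once; it reports no verdict.
Trained networks look in the newest picture that a camera, given by its name, has taken for a name from the list of things; names that differ only in an ending like _2 or _b are one class to them, and where a whole thing is asked for, a point or a joint stands for the part that bears it (a point fixed in the world has none). Each returns a list of dicts, best first, with "p" (0 to 1); they miss things now and then, are a little off and sometimes report something else, mostly with a low value. They report only what shows in the picture. A call takes as long as a camera call. They do not tell look-alikes from the thing itself.
- manip.look_for(camera, label): "bbox" ([left, top, right, bottom] in pixels, round what is visible of it).
The state is a dict: "clock": time; "joints": joint angles; "qd": joint speeds; "effort": joint torques, N m; "eef_pos": TCP position; "eef_rot": TCP orientation; "wrist_force": force on the tool from outside, world axes, zero at the start; "moment": the same for the moment, N m; "finger_gap": finger opening in mm.
Only numpy, scipy, OpenCV 4.12 (cv2) and the standard library are available. Lean on these libraries where they do the work, as an engineer would, in place of code of your own. Each camera call takes 0.05 s, during which the arm holds its last target.

## Working session

There is one attempt and no reset: what is moved stays moved. The work goes in short steps, Python scripts to look and compute and a shell command to move; the robot and the scene stay as the last step left them, time stands still between calls to the robot, and variables do not carry over. Pictures are saved under pics/ and viewed, and the job is handed in when it is done.

```bash
ls; mkdir -p pics; python3 - <<'E'
from cell import manip
import cv2
print(manip.read_state())
for n in("scene","top"):
    p,d=manip.camera(n); cv2.imwrite(f"pics/{n}0.png",cv2.cvtColor(p,cv2.COLOR_RGB2BGR))
    import numpy as np; np.save(f"pics/{n}0.npy",d)
    print(n,manip.calibration(n))
    for l in("carton_a","chest","button_top"):
        print(l,[(round(o["p"],2),[round(v) for v in o["bbox"]]) for o in manip.look_for(n,l)])
E
```

```text
pics
{'clock': 0.0, 'joints': array([ 1.23741314e+00,  3.00449164e-01,  1.52159206e+00, -2.64125360e-06,
        1.32069337e+00, -6.65933017e-02]), 'qd': array([-1.10742804e-03,  2.53466012e-03,  2.12547828e-05, -1.40663361e-03,
       -6.91158468e-04, -8.27630803e-05]), 'effort': array([ 3.50549679e-03, -5.31814384e+01, -3.52730405e+01,  7.09880982e-02,
        2.44872255e-02, -8.48633658e-05]), 'eef_pos': array([144.91274693, 530.29058634, 204.89371604]), 'eef_rot': array([-3.14045307e+00, -7.34372028e-05,  2.87480338e+00]), 'wrist_force': array([ 0.00306785, -0.09481193,  0.59455226]), 'moment': array([-0.00509704, -0.05190917,  0.00053925]), 'finger_gap': 93.75088418971512}
scene {'fx': 470.32450085602756, 'fy': 470.32450085602756, 'cx': 318.96486707672153, 'cy': 198.88021324593905, 'k1': -0.13157768992522925, 'world_from_camera': array([[ 9.28952299e-01,  3.52130858e-01, -1.14243094e-01,
         3.65369321e+02],
       [-3.70191477e-01,  8.81569222e-01, -2.92906089e-01,
        -5.16823823e+02],
       [-2.42807649e-03,  3.14387604e-01,  9.49291598e-01,
         1.68911573e+03]
[... 334 characters left out ...]
379.04378379163245, 'cx': 314.67945253271455, 'cy': 196.49769431585676, 'k1': 0.009734036430246491, 'world_from_camera': array([[-2.61021517e-02,  9.94320826e-01, -1.03173508e-01,
         4.46859722e+02],
       [-9.99529180e-01, -2.76244418e-02, -1.33531904e-02,
        -5.58050218e+01],
       [-1.61274659e-02,  1.02776385e-01,  9.94573738e-01,
         1.25404127e+03],
       [ 0.00000000e+00,  0.00000000e+00,  0.00000000e+00,
         1.00000000e+00]])}
carton_a [(0.97, [356, 162, 385, 188]), (0.88, [335, 222, 358, 236]), (0.79, [330, 182, 353, 206]), (0.66, [301, 239, 324, 259]), (0.61, [398, 210, 425, 234])]
chest [(0.88, [178, 96, 311, 193])]
button_top [(0.48, [267, 161, 280, 177])]
```

```bash
python3 - <<'E'
import cv2
p=cv2.imread("pics/top0.png"); cv2.imwrite("pics/top0z.png",cv2.resize(p[80:280,150:450],(800,533),interpolation=cv2.INTER_CUBIC))
p=cv2.imread("pics/scene0.png"); cv2.imwrite("pics/scene0z.png",cv2.resize(p[60:320,200:460],(600,600),interpolation=cv2.INTER_CUBIC))
E
```

```text
(no output)
```

View pics/top0z.png

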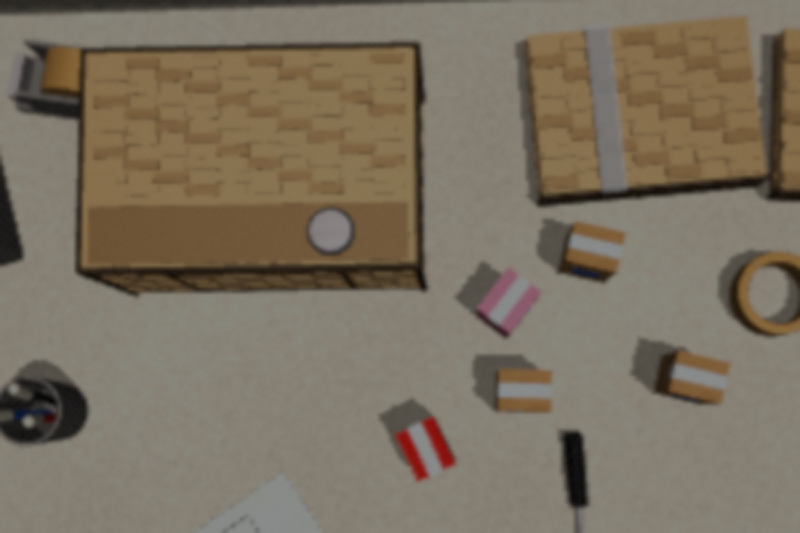

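View pics/scene0z.png

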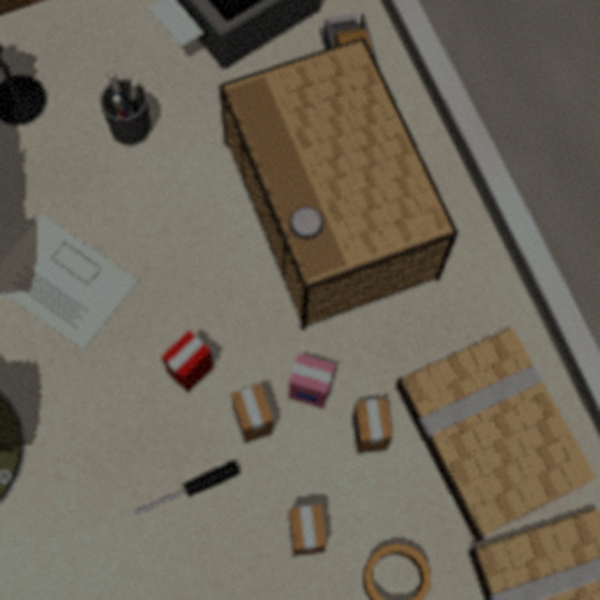

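View pics/top0.png

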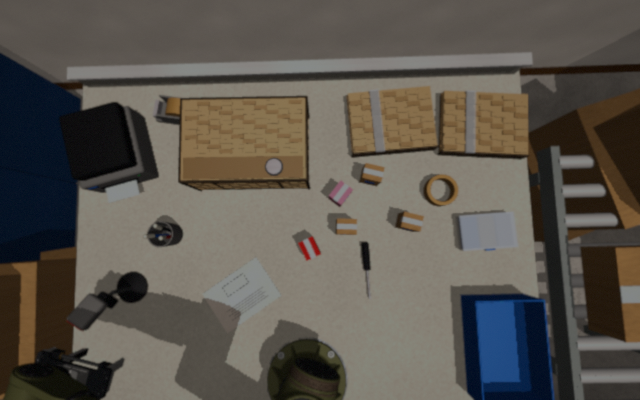

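In the top view the brown cartons are at about (372,173), (346,227) and (411,221). The look-alikes to avoid are pink (341,192) and red (310,247). The chest button is at (274,167). Next I measure these.

```bash
cat > h.py <<'E'
from cell import manip
import cv2, numpy as np
def cloud(d,cal):
    K=np.array([[cal["fx"],0,cal["cx"]],[0,cal["fy"],cal["cy"]],[0,0,1.]])
    h,w=d.shape
    u,v=np.meshgrid(np.arange(w),np.arange(h))
    q=cv2.undistortPoints(np.stack([u,v],-1).reshape(-1,1,2).astype(float),K,np.array([cal["k1"],0,0,0,0.])).reshape(h,w,2)
    P=np.stack([q[...,0]*d,-q[...,1]*d,-d],-1)
    T=cal["world_from_camera"]
    return P@T[:3,:3].T+T[:3,3]
def see(n,name):
    cal=manip.calibration(n); p,d=manip.camera(n)
    cv2.imwrite(f"pics/{name}.png",cv2.cvtColor(p,cv2.COLOR_RGB2BGR)); np.save(f"pics/{name}.npy",d)
    return p,d,cloud(d,cal)
E
python3 - <<'E'
from h import *
for n in("top","scene"):
    p=cv2.imread(f"pics/{n}0.png"); d=np.load(f"pics/{n}0.npy"); W=cloud(d,manip.calibration(n))
    z=W[...,2]
    m=((z>85)&(z<112)&(d>0)).astype(np.uint8)
    k,lab,st,_=cv2.connectedComponentsWithStats(m)
    for i in range(1,k):
        if 60<st[i,4]<1500:
            q=W[lab==i]; print(n,st[i,:5],q.mean(0).round(), cv2.minAreaRect(q[:,:2].astype(np.float32)), p[lab==i].mean(0).round())
    # chest top
    m=((z>190)&(z<206)&(d>0)).astype(np.uint8)
    k,lab,st,_=cv2.connectedComponentsWithStats(m); i=1+np.argmax(st[1:,4]); q=W[lab==i]; print("chest",st[i],q.mean(0),cv2.minAreaRect(q[:,:2].astype(np.float32)))
    m=((z>207)&(z<218)&(d>0)).astype(np.uint8)
    k,lab,st,_=cv2.connectedComponentsWithStats(m); 
    for i in range(1,k):
        if st[i,4]>30: print("btn?",st[i],W[lab==i].mean(0))
E
```

```text
top [163  95  17  21 237] [865. 399. 103.] ((872.84033203125, 406.7377014160156), (68.31964111328125, 61.9622688293457), 82.63794708251953) [ 44.  79. 106.]
top [ 84 108  65  82 391] [706. 533. 100.] ((702.1998901367188, 537.6865234375), (143.3396453857422, 289.0414123535156), 61.54182815551758) [31. 31. 31.]
top [631 108   9  15  70] [  795. -1037.    95.] ((790.302490234375, -1038.32568359375), (41.60811233520508, 13.11614990234375), 13.600292205810547) [12. 23. 34.]
top [362 163  23  20 320] [ 636. -221.   99.] ((636.8076171875, -220.86630249023438), (60.50030517578125, 48.37556457519531), 75.61853790283203) [ 83. 105. 124.]
top [329 180  24  25 315] [ 577. -119.  100.] ((578.2103271484375, -119.62715148925781), (47.78988265991211, 61.44481658935547), 51.37439727783203) [115. 106. 133.]
top [226 184  56   3  74] [607. 154.  99.] ((606.9653930664062, 148.18780517578125), (173.8782196044922, 2.5309898853302), 89.3204574584961) [42. 63. 80.]
top [400 211  24  21 334] [ 484. -331.   99.] ((484.0159912109375, -332.3517761230469), (61.31389236450195, 48.522830963134766), 74.576316833496
[... 3406 characters left out ...]
979]
btn? [91 15 19  8 34] [  2.63659676 982.17704528 212.68311358]
btn? [450  19  30  46  67] [1297.08521545  328.13352358  211.79893766]
btn? [172  66  18  16 115] [251.92542971 582.397575   212.18697186]
btn? [479  66  17  26  41] [1297.84562326  147.59960367  210.76485946]
btn? [325 149  14  14 123] [642.56526881  68.89968027 211.5272585 ]
btn? [529 150  23  40  71] [1297.5084302  -246.79732477  211.98517088]
btn? [550 191  30  50  95] [1297.94131388 -430.913331    212.20533216]
btn? [578 241  22  37  73] [1298.28784225 -588.52036148  213.36320993]
btn? [609 303  14  23  53] [1297.7018042  -786.08370046  212.30254825]
btn? [627 338  13  26  48] [1298.26346106 -916.53089117  212.68794829]
```

View pics/scene0.png

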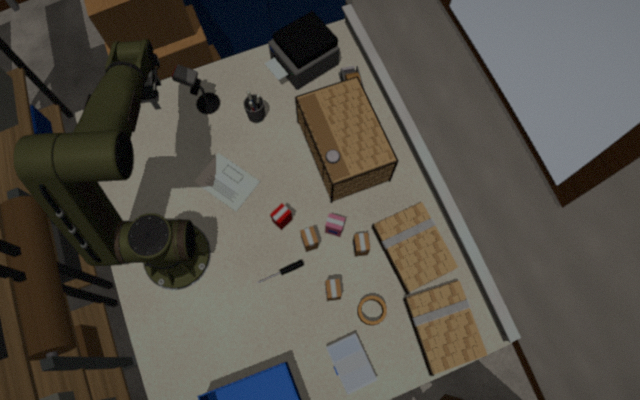

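```bash
python3 - <<'E'
from h import *
d=np.load("pics/top0.npy"); W=cloud(d,manip.calibration("top"))
for u,v in [(130,287),(95,310),(105,300),(40,370),(80,365),(305,375),(290,350),(335,350)]: print(u,v,W[v,u].round())
d=np.load("pics/scene0.npy"); W=cloud(d,manip.calibration("scene"))
z=W[...,2]
m=((z>193)&(z<203)&(np.arange(640)[None]>290)&(np.arange(640)[None]<400)); ys=W[m]
# chest yaw: front edge points
for a in np.arange(40,300,40):
    s=ys[abs(ys[:,1]-a)<6]; print(a,np.percentile(s[:,0],2))
d=np.load("pics/top0.npy"); W=cloud(d,manip.calibration("top"));z=W[...,2]
ys=W[(z>193)&(z<203)]
for a in np.arange(0,320,40):
    s=ys[(abs(ys[:,1]-a)<6)&(ys[:,0]>500)]; print(a,np.percentile(s[:,0],[2,98]))
E
```

```text
130 287 [301. 554.  34.]
95 310 [262. 564. 201.]
105 300 [283. 558. 166.]
40 370 [198. 506. 477.]
80 365 [162. 515. 337.]
305 375 [107.  -7. 279.]
290 350 [91. 51. 15.]
335 350 [ 84. -91.   1.]
40 603.91502327254
80 604.2424547693796
120 606.6002896387017
160 606.337072094405
200 608.8530332031036
240 610.5976753692323
280 609.3518109774292
0 [605.00050218 843.72543287]
40 [606.29030751 844.42390443]
80 [606.2307163  846.55952832]
120 [607.48272634 845.27180457]
160 [605.89113747 845.37177443]
200 [606.48155218 847.88448503]
240 [607.98932017 848.88759239]
280 [609.01741578 847.59422549]
```

Front edge of the chest is at x≈606 with yaw ≈ -0.7°, and the button is at ≈(643, 70, 212). Now I approach the button with the fingers shut.

```bash
python3 -m inch '{"grip":[-1,-1,-1,-1,-1,-1,-1,-1,-1,-1],"travel":[[0,-5,3],[4,-11,5],[9,-16,5],[14,-20,5],[19,-24,5],[24,-28,5],[29,-32,5],[34,-36,5],[39,-40,5],[43,-43,5]],"turn":[[0,0,0],[0,0,0],[0,0,0],[0,0,0],[0,0,0],[0,0,0],[0,0,0],[0,0,0],[0,0,0],[0,0,0]]}' 20
```

```text
clock: 1.65
eef_pos: [563.4, 108.9, 255.5]
eef_rot: [3.142, 0.0, 2.875]
wrist_force: [0.0, 1.0, 0.1]
finger_gap: 0.9
```

```bash
python3 -m inch '{"grip":[-1,-1,-1,-1,-1],"travel":[[4,-2,-1],[8,-3.9,-2],[8,-3.9,-2.5],[8,-3.9,-3],[8,-3.9,-3]],"turn":[[0,0,0],[0,0,0],[0,0,0],[0,0,0],[0,0,0]]}'
python3 - <<'E'
from h import *
p,d,W=see("wrist","w1")
E
```

```text
clock: 2.28
eef_pos: [642.7, 70.5, 225.8]
eef_rot: [3.141, 0.0, 2.875]
wrist_force: [-0.3, 0.2, -0.2]
finger_gap: 0.5
```

View pics/w1.png

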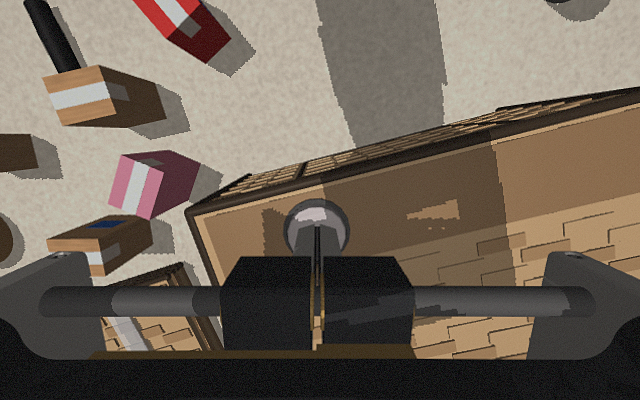

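The wrist view shows the closed fingers right over the round steel button (318,228), so I press.

```bash
python3 -m inch '{"grip":[-1,-1,-1,-1,-1,-1,-1],"travel":[[0,0,-1],[0,0,-1.6],[0,0,-2.1],[0,0,-2.1],[0,0,-2.1],[0,0,-2.1],[0,0,-2.1]],"turn":[[0,0,0],[0,0,0],[0,0,0],[0,0,0],[0,0,0],[0,0,0],[0,0,0]]}'
python3 - <<'E'
from h import *
p,d,W=see("top","t1")
z=W[...,2]
for a in (100,160,220):
    s=W[(abs(W[...,1]-a)<8)&(W[...,0]>480)&(W[...,0]<610)&(z>100)&(z<160)]; print(a,len(s),s[:,0].min() if len(s) else 0)
E
```

```text
clock: 3.2
eef_pos: [642.9, 70.6, 205.4]
eef_rot: [3.141, 0.001, 2.875]
wrist_force: [-2.5, 2.1, 3.6]
finger_gap: 0.6
100 0 0
160 0 0
220 62 526.4116227377392
```

View pics/t1.png

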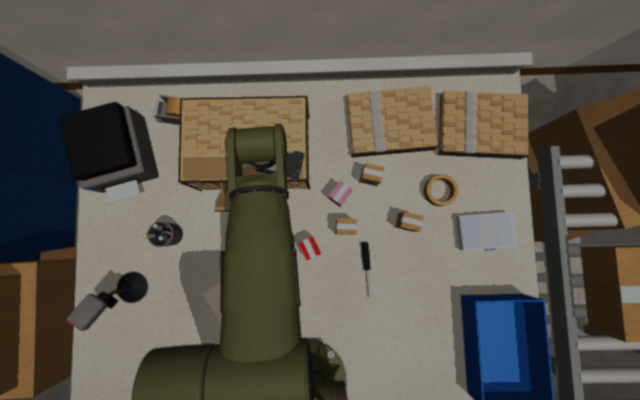

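The compartment's top edge is now at x≈526, z≈138, so it has tipped out. First carton to try is the one at (473,-136), after retreating upwards.

```bash
python3 -m inch '{"grip":[-1,0,1,1,1,1,1,1,1],"travel":[[0,0,2],[-2,-2,3],[-5,-6,2],[-8,-10,0],[-11,-14,-2],[-14,-17,-4],[-17,-20.6,-6],[-17,-20.6,-6],[-17,-20.6,-6]],"turn":[[0,0,0],[0,0,3],[0,0,6],[0,0,10],[0,0,12.8],[0,0,12.8],[0,0,12.8],[0,0,12.8],[0,0,12.8]]}'
python3 - <<'E'
from h import *
p,d,W=see("wrist","w2")
z=W[...,2]
m=((z>92)&(z<108)&(d>0)).astype(np.uint8)
k,lab,st,_=cv2.connectedComponentsWithStats(m)
for i in range(1,k):
    if st[i,4]>300:
        q=W[lab==i]; print(st[i,:5],q.mean(0).round(1), cv2.minAreaRect(q[:,:2].astype(np.float32)), p[lab==i].mean(0).round())
E
```

```text
clock: 4.38
eef_pos: [473.4, -135.5, 145.8]
eef_rot: [3.141, 0.002, 3.098]
wrist_force: [0.5, 0.6, 0.5]
finger_gap: 76.8
[ 411   87   88   97 5051] [412.  -22.9 100. ] ((412.93994140625, -21.433826446533203), (61.07384490966797, 49.47214889526367), 24.664520263671875) [110.  57.  53.]
[ 279  190   73   57 3949] [ 474.3 -137.3   99.9] ((475.781982421875, -137.26951599121094), (60.7884521484375, 48.71188735961914), 86.67579650878906) [133. 112.  92.]
[  48  205   81   63 3530] [ 479.9 -332.7   99.3] ((485.5000915527344, -335.5038757324219), (62.62993240356445, 49.19910430908203), 74.1873779296875) [144. 126. 106.]
[ 296  317   79   34 1901] [ 586.5 -126.1  100.2] ((589.3206787109375, -123.81430053710938), (73.22915649414062, 38.413272857666016), 87.57691955566406) [166. 128. 137.]
```

View pics/w2.png

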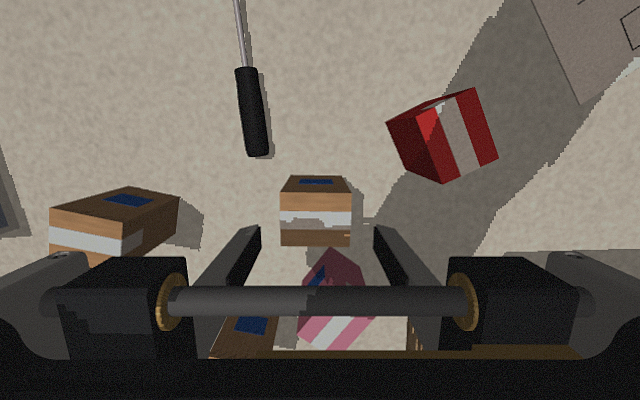

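The brown, white-taped carton at (315,215) sits centred between the open fingers, with pink (335,310) and red (445,135) clear of it. I go down and grip.

```bash
python3 -m inch '{"grip":[1,1,1,1,-1,-1,-1,-1,-1,-1],"travel":[[0.1,-0.1,-1.5],[0.1,-0.1,-4],[0.1,-0.1,-7],[0.1,-0.1,-8.8],[0.1,-0.1,-8.8],[0.1,-0.1,-8.8],[0.1,-0.1,-8.8],[0.1,-0.1,-8.8],[0.1,-0.1,-8.8],[0.1,-0.1,-8.8]],"turn":[[0,0,0],[0,0,0],[0,0,0],[0,0,0],[0,0,0],[0,0,0],[0,0,0],[0,0,0],[0,0,0],[0,0,0]]}' 30
```

```text
clock: 5.68
eef_pos: [475.0, -136.4, 58.4]
eef_rot: [-3.141, 0.003, 3.099]
wrist_force: [-0.5, -1.6, 6.4]
finger_gap: 59.8
```

```bash
python3 -m inch '{"grip":[-1,-1,-1,-1,-1],"travel":[[0,0,0],[0,0,1],[0,0,2],[0,0,2],[0,0,2]],"turn":[[0,0,0],[0,0,0],[0,0,0],[0,0,0],[0,0,0]]}' 30; python3 -c "
from cell import manip; s=manip.read_state(); print(s['wrist_force'],s['moment'],s['effort'])"
```

```text
clock: 6.3
eef_pos: [474.9, -136.3, 78.3]
eef_rot: [-3.141, 0.003, 3.099]
wrist_force: [0.4, 0.0, -4.7]
finger_gap: 59.9
[ 0.41073154  0.03391145 -4.7378974 ] [ 0.05285148  0.02163916 -0.00918118] [ 7.42971548e-03 -5.15981305e+01 -3.14605701e+01 -2.92273995e-02
  6.32128702e-02  1.05910067e-04]
```

4.7 N hangs on the wrist, about 0.48 kg, so this is the full carton. An empty one would show under 1 N. Next I work out the insertion poses.

```bash
cat > g.py <<'E'
from h import *
from scipy.spatial.transform import Rotation as R
YAW=np.radians(-0.7)
Rc=R.from_euler('z',YAW)
O=np.array([617.5,158.,0])  # hinge middle, tuned
def tray(a,p):  # point in tray frame at opening a -> world
    return np.array([O[0],O[1],25.])+(Rc*R.from_euler('y',-a)).apply(p)
def need(target,Rt,s=None):
    s=s or manip.read_state()
    R0=R.from_euler('xyz',s["eef_rot"])
    return ((target-s["eef_pos"])/10).round(2), np.degrees((Rt*R0.inv()).as_rotvec()).round(1)
E
python3 - <<'E'
from g import *
a=np.radians(35)
# tool frame in tray: tool z = -tray z, tool y ~ +tray y
for L in (155,0):
    t=tray(a,np.array([41.5-4,0,6+L+58.4]))
    Rt=Rc*R.from_euler('y',-a)*R.from_matrix(np.diag([-1,1,-1.]))
    print(L,t.round(1),need(t,Rt))
print(manip.read_state()["wrist_force"], tray(a,np.array([-10,0,145])))
E
```

```text
155 [522.4 159.2 226.2] (array([ 4.74, 29.55, 14.79]), array([ -0.9, -34.8,   1.7]))
0 [611.3 158.1  99.3] (array([13.63, 29.44,  2.09]), array([ -0.9, -34.8,   1.7]))
[ 0.41073154  0.03391145 -4.7378974 ] [526.14671452 159.11614646 138.04128206]
```

```bash
python3 -m inch '{"grip":[-1,-1,-1,-1,-1,-1,-1,-1,-1,-1],"travel":[[0,0,3],[0,1,8],[0,5,12],[0,10,15.5],[0.5,14.5,16.5],[1,19,16.5],[1.5,23,16.5],[2,26,16.5],[2.5,29.5,16.5],[3,29.5,16.5]],"turn":[[0,0,0],[0,0,0],[0,-3,0],[0,-8,0.5],[-0.2,-13,1],[-0.4,-18,1.3],[-0.5,-23,1.5],[-0.7,-28,1.7],[-0.9,-33,1.7],[-0.9,-34.8,1.7]]}'
python3 - <<'E'
from g import *
p,d,W=see("top","t3"); see("scene","s3")
a=np.radians(35)
for L in (155,120,0):
    t=tray(a,np.array([41.5-4,0,6+L+58.4]))
    Rt=Rc*R.from_euler('y',-a)*R.from_matrix(np.diag([-1,1,-1.]))
    print(L,t.round(1),need(t,Rt))
print(manip.read_state()["wrist_force"])
z=W[...,2]
for y in (75,85,100,230,245):
    s=W[(abs(W[...,1]-y)<5)&(W[...,0]>480)&(W[...,0]<600)&(z>120)&(z<145)]; print(y,len(s),s[:,0].min() if len(s) else 0)
E
python3 - <<'E'
import cv2
p=cv2.imread("pics/s3.png"); cv2.imwrite("pics/s3z.png",cv2.resize(p[60:260,200:440],(720,600),interpolation=cv2.INTER_CUBIC))
E
```

```text
clock: 7.55
eef_pos: [504.0, 160.7, 242.3]
eef_rot: [3.141, 0.611, 3.133]
wrist_force: [0.0, 0.2, -5.4]
finger_gap: 60.0
155 [522.4 159.2 226.2] (array([ 1.82,  0.01, -1.6 ]), array([ 0. , -0.1, -0.1]))
120 [542.5 158.9 197.6] (array([ 3.82, -0.02, -4.47]), array([ 0. , -0.1, -0.1]))
0 [611.3 158.1  99.3] (array([ 10.71,  -0.1 , -14.3 ]), array([ 0. , -0.1, -0.1]))
[-0.26119569  0.37883065 -4.13899481]
75 36 525.4187454907484
85 27 525.5612465638087
100 29 526.0608681613811
230 33 526.5646143186186
245 26 527.1015512424015
```

View pics/s3z.png

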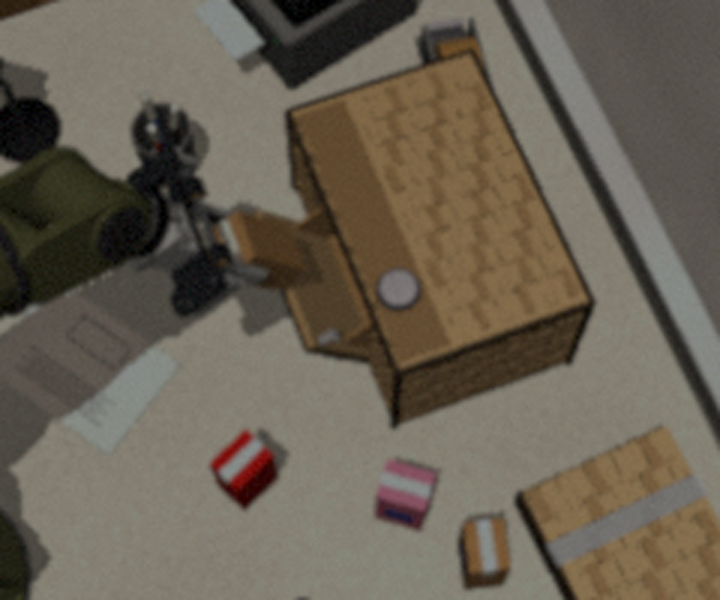

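The carton (pixel 265,240) hangs tilted over the open tray. The measured panel edge at x≈526 agrees with the model. I lower it along the tray axis, stopping 15 mm short.

```bash
python3 -m inch '{"grip":[-1,-1,-1,-1,-1,-1,-1,-1,-1,-1],"travel":[[1.8,0,-1.6],[1.8,0,-1.6],[2.95,0,-3.24],[4.1,0,-4.88],[5.25,0,-6.52],[6.4,-0.05,-8.16],[7.55,-0.1,-9.8],[8.7,-0.1,-11.44],[9.85,-0.1,-13.07],[9.85,-0.1,-13.07]],"turn":[[0,0,0],[0,0,0],[0,0,0],[0,0,0],[0,0,0],[0,0,0],[0,0,0],[0,0,0],[0,0,0],[0,0,0]]}'
python3 - <<'E'
from g import *
print(manip.read_state()["wrist_force"])
a=np.radians(35)
for L in (0,):
    t=tray(a,np.array([41.5-4,0,6+L+58.4]))
    Rt=Rc*R.from_euler('y',-a)*R.from_matrix(np.diag([-1,1,-1.]))
    print(L,t.round(1),need(t,Rt))
p,d,W=see("wrist","w4")
E
```

```text
clock: 8.9
eef_pos: [602.4, 157.5, 110.8]
eef_rot: [-3.141, 0.607, 3.13]
wrist_force: [-0.2, 0.3, -3.7]
finger_gap: 59.8
[-0.2480406   0.29818102 -3.67952159]
0 [611.3 158.1  99.3] (array([ 0.89,  0.06, -1.16]), array([ 0. , -0.2, -0. ]))
```

View pics/w4.png

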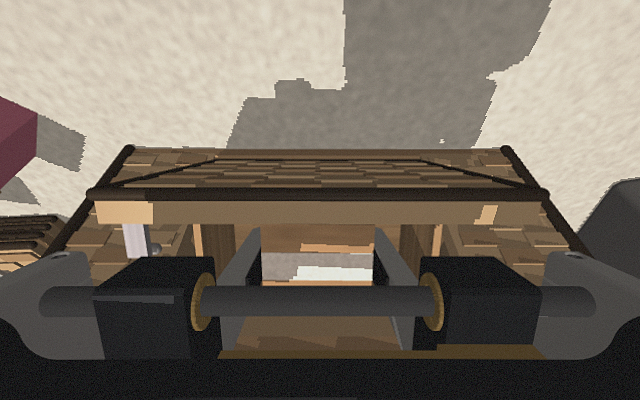

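The carton (315,255) is between the tray walls and centred, with no contact force. I continue in small steps until the floor takes the weight.

```bash
python3 -m inch '{"grip":[-1,-1,-1,-1,-1],"travel":[[0.35,0,-0.5],[0.65,0,-0.9],[0.77,0,-1.05],[0.77,0,-1.05],[0.77,0,-1.05]],"turn":[[0,0,0],[0,0,0],[0,0,0],[0,0,0],[0,0,0]]}'; python3 -m inch '{"grip":[-1,-1,-1],"travel":[[0.06,0,-0.08],[0.11,0,-0.16],[0.11,0,-0.16]],"turn":[[0,0,0],[0,0,0],[0,0,0]]}'
```

```text
clock: 9.57
eef_pos: [610.1, 157.7, 101.3]
eef_rot: [-3.141, 0.608, 3.131]
wrist_force: [-0.9, 0.0, -4.1]
finger_gap: 60.0
clock: 9.95
eef_pos: [611.2, 157.7, 99.6]
eef_rot: [-3.141, 0.608, 3.131]
wrist_force: [-0.0, 0.3, -4.4]
finger_gap: 59.9
```

Not touching yet. A little further, 2 mm at a time.

```bash
python3 -m inch '{"grip":[-1,-1,-1],"travel":[[0.06,0,-0.08],[0.11,0,-0.16],[0.11,0,-0.16]],"turn":[[0,0,0],[0,0,0],[0,0,0]]}'; python3 -m inch '{"grip":[-1,-1,-1],"travel":[[0.06,0,-0.08],[0.11,0,-0.16],[0.11,0,-0.16]],"turn":[[0,0,0],[0,0,0],[0,0,0]]}'
```

```text
clock: 10.32
eef_pos: [612.3, 157.7, 98.1]
eef_rot: [-3.141, 0.608, 3.131]
wrist_force: [-2.5, -0.6, -1.2]
finger_gap: 60.2
clock: 10.7
eef_pos: [613.9, 157.7, 97.9]
eef_rot: [-3.141, 0.61, 3.13]
wrist_force: [-9.9, -2.5, 11.4]
finger_gap: 59.8
```

The floor now carries the carton (about 15 N back along the tray). I ease off 1.5 mm, open, then withdraw along the tray axis.

```bash
python3 -m inch '{"grip":[-1,-1,0.3,0.7,0.9,0.9,0.9,0.9],"travel":[[-0.08,0,0.12],[-0.08,0,0.12],[-0.08,0,0.12],[-0.08,0,0.12],[-0.08,0,0.12],[-0.08,0,0.12],[-0.08,0,0.12],[-0.08,0,0.12]],"turn":[[0,0,0],[0,0,0],[0,0,0],[0,0,0],[0,0,0],[0,0,0],[0,0,0],[0,0,0]]}'
python3 -c "
from h import *
see('wrist','w5')"
```

```text
clock: 11.7
eef_pos: [613.1, 157.7, 99.1]
eef_rot: [-3.141, 0.61, 3.13]
wrist_force: [-0.5, -0.4, -0.0]
finger_gap: 89.2
```

View pics/w5.png

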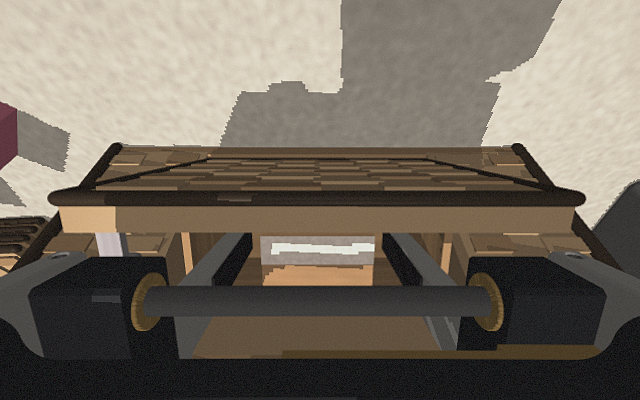

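The carton slid down against the panel's inside and stands on the floor (tape at 320,247), fingers clear of it. I withdraw.

```bash
python3 -m inch '{"grip":[0.9,0.9,0.9,0.9,0.9,0.9,0.9,0.9,0.9],"travel":[[-0.8,0,1.15],[-1.8,0,2.6],[-3,0,4.3],[-4.4,0,6.3],[-5.8,0,8.3],[-7.4,0,10.6],[-9.2,0,13.1],[-12,0,16],[-12,0,16]],"turn":[[0,0,0],[0,0,0],[0,0,0],[0,0,0],[0,0,0],[0,0,0],[0,0,0],[0,0,0],[0,0,0]]}'
python3 - <<'E'
from g import *
p,d,W=see('wrist','w6')
z=W[...,2]
p,d,W=see('top','t6');z=W[...,2]
for y in (75,100,230,245):
    s=W[(abs(W[...,1]-y)<5)&(W[...,0]>480)&(W[...,0]<600)&(z>120)&(z<145)]; print(y,len(s),s[:,0].min() if len(s) else 0)
E
```

```text
clock: 12.88
eef_pos: [492.4, 158.1, 262.1]
eef_rot: [3.139, 0.615, 3.13]
wrist_force: [0.3, 0.2, 0.0]
finger_gap: 89.0
75 41 525.5475844490996
100 26 526.1633516524392
230 29 526.9179111398813
245 30 527.1872845669548
```

View pics/w6.png

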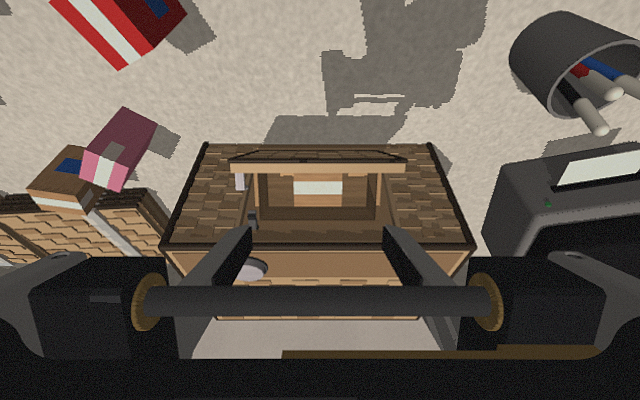

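The carton stands in the tray (tape at 318,187) and the compartment is still fully out. Now I shut the fingers, lean them back further, and go down in front of the panel.

```bash
python3 -m inch '{"grip":[-1,-1,-1,-1,-1,-1,-1,-1,-1,-1],"travel":[[-2,0,-1],[-3,0,-4],[-3,0,-7],[-3,0,-10],[-3,0,-13],[-2,0,-15],[0,0,-15],[0.5,0,-15],[0.5,0,-15],[0.5,0,-15]],"turn":[[0,-5,0],[0,-10,0],[0,-15,0],[0,-20,0],[0,-20,0],[0,-20,0],[0,-20,0],[0,-20,0],[0,-20,0],[0,-20,0]]}' 30
python3 - <<'E'
from g import *
see('wrist','w7')
s=manip.read_state(); print(s["joints"])
for deg in (35,28,21,14,7,3,0,-1.7,-2.5):
    P=tray(np.radians(deg),np.array([-10,0,118])); T=P-8*np.array([.57,0,.82]); print(deg,T.round(1),((T-s["eef_pos"])/10).round(2))
E
```

```text
clock: 14.22
eef_pos: [499.0, 132.5, 180.4]
eef_rot: [3.103, 0.866, 3.13]
wrist_force: [-0.1, 0.2, 0.1]
finger_gap: 0.5
[ 0.28672635 -0.06659839  2.24447852 -1.04039505  0.21824601 -0.34578221]
35 [537.1 158.9 109.4] [ 3.81  2.64 -7.11]
28 [548.7 158.8 117.9] [ 4.98  2.62 -6.26]
21 [561.3 158.6 125. ] [ 6.24  2.61 -5.55]
14 [574.7 158.5 130.5] [ 7.57  2.59 -5.  ]
7 [588.6 158.3 134.3] [ 8.97  2.57 -4.62]
3 [596.8 158.2 135.8] [ 9.78  2.56 -4.48]
0 [602.9 158.1 136.4] [10.4   2.55 -4.41]
-1.7 [606.4 158.1 136.7] [10.75  2.55 -4.38]
-2.5 [608.1 158.1 136.8] [10.92  2.55 -4.37]
```

View pics/w7.png

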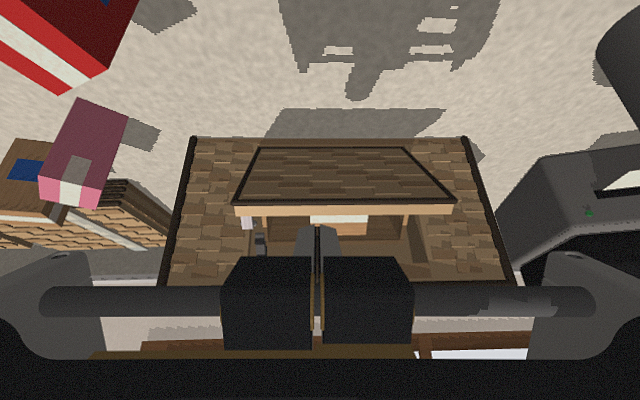

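The wrist hit its j4/j5 limit at 55° (pose off by 25 mm in y, nothing touched), so I need less tilt. I work out which tilt is reachable.

```bash
python3 -m inch '{"grip":[-1,-1,-1,-1],"travel":[[-1,1,-0.5],[-2,2,-0.5],[-2,2.6,-0.5],[-2,2.6,-0.5]],"turn":[[0,6,0],[0,10,0],[0,14,0],[0,14,0]]}'
python3 - <<'E'
from cell import manip
from scipy.spatial.transform import Rotation as R
import numpy as np
from scipy.optimize import least_squares
s=manip.read_state(); print(s["joints"].round(3),s["eef_pos"],s["eef_rot"])
D=[([1.23741314,.300449164,1.52159206,0,1.32069337,-.0666],[144.91,530.29,204.89],[-3.14045,0,2.8748]),
([0.28672635,-0.06659839,2.24447852,-1.04039505,0.21824601,-0.34578221],[499.0,132.5,180.4],[3.103,.866,3.13]),
(s["joints"],s["eef_pos"],s["eef_rot"])]
def fk(q,p,):
    a1,h,L2,e,L3,L6=p
    A=R.from_euler('z',q[0]); x=A.apply([a1,0,h])
    A=A*R.from_euler('y',q[1]); x=x+A.apply([0,0,L2])
    A=A*R.from_euler('y',q[2]); x=x+A.apply([e,0,L3])
    A=A*R.from_euler('z',q[3])*R.from_euler('y',q[4]); x=x+A.apply([0,0,L6])
    return x,A.apply([0,0,1])
for q,x,r in D: print(fk(q,[0]*6)[1].round(3),R.from_euler('xyz',r).apply([0,0,1]).round(3))
E
```

```text
clock: 14.78
eef_pos: [479.3, 159.0, 176.2]
eef_rot: [3.106, 0.624, 3.132]
wrist_force: [-1.7, -1.0, -0.2]
finger_gap: 0.3
[ 0.335 -0.05   2.117 -0.352  0.494 -0.977] [479.34406129 158.95387163 176.24213321] [3.10562945 0.62404537 3.13225528]
[-0.    -0.001 -1.   ] [-0.    -0.001 -1.   ]
[ 0.762  0.03  -0.647] [ 0.762  0.03  -0.647]
[ 0.584  0.031 -0.811] [ 0.584  0.031 -0.811]
```

```bash
cat > fk.py <<'E'
from g import *
from scipy.optimize import least_squares
LO=np.array([-3.03,-.79,.23,-1.04,0.03,-2.55]);HI=np.array([3.03,2.21,2.52,4.18,3.07,2.55])
D=[([1.23741314,.300449164,1.52159206,0,1.32069337,-.0666],[144.91,530.29,204.89]),
([0.28672635,-0.06659839,2.24447852,-1.04039505,0.21824601,-0.34578221],[499.0,132.5,180.4])]
def fk(q,p):
    a1,h,L2,e,L3,L6=p
    A=R.from_euler('z',q[0]); x=A.apply([a1,0,h])
    A=A*R.from_euler('y',q[1]); x=x+A.apply([0,0,L2])
    A=A*R.from_euler('y',q[2]); x=x+A.apply([e,0,L3])
    A=A*R.from_euler('z',q[3])*R.from_euler('y',q[4]); x=x+A.apply([0,0,L6])
    return x,A.apply([0,0,1])
E
python3 - <<'E'
from fk import *
s=manip.read_state(); D.append((s["joints"],s["eef_pos"]))
f=lambda p:np.r_[np.concatenate([(fk(q,p)[0]-np.array(x)) for q,x in D]),(p-np.array([0,300,400,0,400,300]))*np.array([.02,.01,.003,.02,.003,.01])]
r=least_squares(f,[0,300,400,0,400,300]); p=r.x; print(p.round(1),r.fun.round(1))
for y in (158,120):
  for tilt in (38,42,46,50):
    for azi in (0,8,16):
      out=[]
      for deg in (35,17,0,-2):
        t=np.radians(tilt); P=tray(np.radians(deg),np.array([-10,0,115])); P[1]=y; T=P-8*np.array([np.cos(t),0,np.sin(t)])
        zt=np.array([np.sin(t)*np.cos(np.radians(azi)),np.sin(t)*np.sin(np.radians(azi)),-np.cos(t)])
        g=lambda q:np.r_[(fk(np.r_[q,0],p)[0]-T)/10,(fk(np.r_[q,0],p)[1]-zt)*30]
        b=least_squares(g,np.array([.25,0,2.1,-.1,.4]),bounds=(LO[:5],HI[:5]))
        out.append((round(b.cost,2),b.x.round(2).tolist()))
      print(y,tilt,azi,[o[0] for o in out],out[0][1],out[-1][1])
E
```

```text
[297.4  19.  241.9 -71.  166.7  74.4] [ 34.4 -12.4  -1.9  -2.3  -0.5  -5.    4.   -3.4   7.    5.9  -2.8  -0.5
  -1.4  -0.7  -2.3]
158 38 0 [np.float64(0.57), np.float64(0.0), np.float64(0.0), np.float64(0.0)] [0.31, 0.24, 2.18, -1.04, 0.21] [0.28, 0.46, 1.74, -0.53, 0.34]
158 38 8 [np.float64(0.18), np.float64(0.0), np.float64(0.0), np.float64(0.0)] [0.3, 0.24, 2.2, -1.04, 0.11] [0.26, 0.46, 1.75, -0.28, 0.28]
158 38 16 [np.float64(0.05), np.float64(0.0), np.float64(0.0), np.float64(0.0)] [0.29, 0.24, 2.22, -0.2, 0.03] [0.25, 0.45, 1.76, 0.06, 0.27]
158 42 0 [np.float64(2.99), np.float64(0.11), np.float64(0.0), np.float64(0.0)] [0.31, 0.23, 2.15, -1.04, 0.21] [0.28, 0.45, 1.78, -0.77, 0.27]
158 42 8 [np.float64(1.84), np.float64(0.0), np.float64(0.0), np.float64(0.0)] [0.29, 0.23, 2.18, -1.04, 0.1] [0.27, 0.44, 1.79, -0.45, 0.19]
158 42 16 [np.float64(1.2), np.float64(0.0), np.float64(0.0), np.float64(0.0)] [0.29, 0.23, 2.2, -1.04, 0.03] [0.25, 0.44, 1.79, 0.1, 0.17]
158 46 0 [np.float64(7.32), np.float64(1.76), np.float64(0.09), np.float64(0.04)] [0.3, 0.22, 2.12, -1.04, 0.21] [0.2
[... 1743 characters left out ...]
8 [np.float64(4.62), np.float64(0.64), np.float64(0.0), np.float64(0.0)] [0.22, 0.17, 2.21, -1.04, 0.03] [0.2, 0.4, 1.88, -0.67, 0.07]
120 46 16 [np.float64(0.0), np.float64(0.0), np.float64(0.0), np.float64(0.0)] [0.21, 0.2, 2.34, 2.9, 0.2] [0.19, 0.4, 1.88, 0.86, 0.09]
120 50 0 [np.float64(12.78), np.float64(5.08), np.float64(1.64), np.float64(1.4)] [0.23, 0.16, 2.15, -1.04, 0.14] [0.21, 0.41, 1.82, -1.04, 0.17]
120 50 8 [np.float64(9.39), np.float64(2.99), np.float64(0.57), np.float64(0.43)] [0.22, 0.16, 2.19, -1.04, 0.03] [0.2, 0.4, 1.87, -1.04, 0.04]
120 50 16 [np.float64(0.0), np.float64(0.0), np.float64(0.0), np.float64(0.0)] [0.21, 0.19, 2.37, 2.97, 0.3] [0.19, 0.39, 1.92, 2.1, 0.08]
```

```bash
python3 - <<'E'
from g import *
for azi,t in ((14,40),(14,44)):
    Rt=R.from_euler('z',np.radians(azi))*R.from_euler('y',-np.radians(t))*R.from_matrix(np.diag([-1,1,-1.]))
    print(azi,t,need(np.array([505,150,112.]),Rt))
E
```

```text
14 40 (array([ 2.57, -0.9 , -6.42]), array([-1.1, -4.4, 13.3]))
14 44 (array([ 2.57, -0.9 , -6.42]), array([-0.6, -8.4, 13.2]))
```

```bash
python3 -m inch '{"grip":[-1,-1,-1,-1,-1,-1,-1],"travel":[[0,0,0],[0,-0.4,-1],[0.5,-0.9,-2.5],[1,-0.9,-4.5],[2,-0.9,-6.4],[2.6,-0.9,-6.4],[2.6,-0.9,-6.4]],"turn":[[-0.5,0,6.6],[-1,-2,13.2],[-1,-4,13.2],[-1.1,-4.4,13.3],[-1.1,-4.4,13.3],[-1.1,-4.4,13.3],[-1.1,-4.4,13.3]]}'
python3 - <<'E'
from g import *
s=manip.read_state(); print(s["joints"].round(3), s["wrist_force"].round(2))
zt=R.from_euler('xyz',s["eef_rot"]).apply([0,0,1]); print(zt)
see("wrist","w8"); see("scene","s8")
t=np.arccos(-zt[2])
for deg in (35,28,21,14,7,3,0,-1.7,-2.5):
    P=tray(np.radians(deg),np.array([-10,-8,118])); T=P-8*np.array([np.cos(t),0,np.sin(t)]); print(deg,T.round(1),((T-s["eef_pos"])/10).round(2))
E
python3 - <<'E'
import cv2
p=cv2.imread("pics/s8.png"); cv2.imwrite("pics/s8z.png",cv2.resize(p[60:260,200:440],(720,600),interpolation=cv2.INTER_CUBIC))
E
```

```text
clock: 15.65
eef_pos: [505.5, 149.8, 112.7]
eef_rot: [-3.142, 0.699, -2.897]
wrist_force: [-0.4, -0.4, -0.0]
finger_gap: 0.4
[ 0.206  0.094  2.19   0.156  0.162 -1.755] [-0.43 -0.44 -0.03]
[ 0.6239912   0.15584659 -0.76573286]
35 [535.4 150.9 110.8] [ 2.99  0.11 -0.19]
28 [547.1 150.8 119.3] [4.16 0.1  0.66]
21 [559.7 150.6 126.4] [5.42 0.08 1.37]
14 [573.  150.5 131.9] [6.75 0.06 1.92]
7 [587.  150.3 135.8] [8.15 0.05 2.3 ]
3 [595.1 150.2 137.2] [8.96 0.04 2.44]
0 [601.3 150.1 137.9] [9.58 0.03 2.51]
-1.7 [604.8 150.1 138.1] [9.93 0.02 2.54]
-2.5 [606.4 150.1 138.2] [10.09  0.02  2.55]
```

View pics/s8z.png

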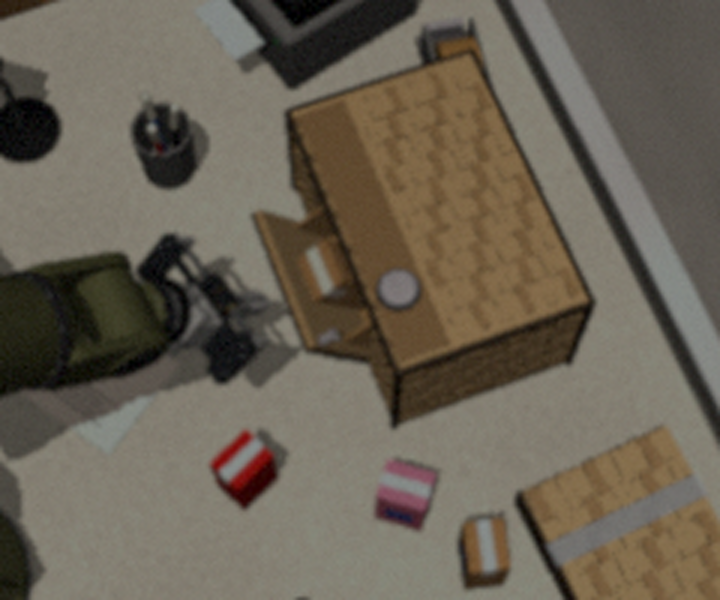

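View pics/w8.png

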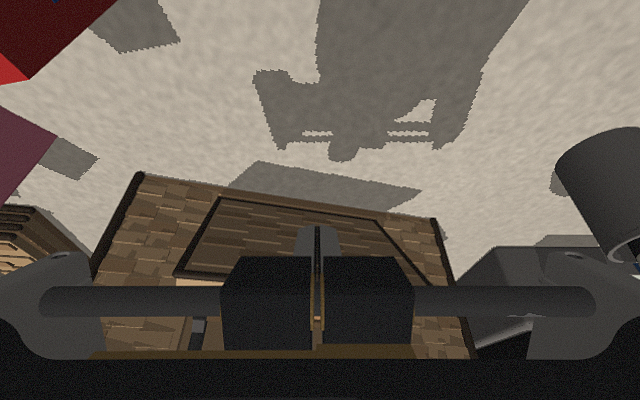

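The fingertips (318,235) are in front of the panel and clear of it, pose reached (tilt 40°). I push along the panel's arc.

```bash
python3 -m inch '{"grip":[-1,-1,-1,-1,-1,-1,-1,-1,-1,-1],"travel":[[1.5,0,-0.1],[2.5,0,-0.1],[3,0,-0.1],[3.6,0,0.3],[4.2,0,0.7],[4.8,0,1.05],[5.4,0,1.35],[6.1,0,1.65],[6.75,0,1.9],[7.4,0,2.1]],"turn":[[0,0,0],[0,0,0],[0,0,0],[0,0,0],[0,0,0],[0,0,0],[0,0,0],[0,0,0],[0,0,0],[0,0,0]]}'
python3 - <<'E'
from g import *
s=manip.read_state(); print(s["joints"].round(3), s["wrist_force"].round(2),s["eef_pos"])
p,d,W=see("scene","s9")
cv2.imwrite("pics/s9z.png",cv2.resize(p[60:260,200:440,::-1],(720,600),interpolation=cv2.INTER_CUBIC))
E
```

```text
clock: 17.0
eef_pos: [579.9, 149.9, 134.3]
eef_rot: [3.142, 0.7, -2.897]
wrist_force: [-3.6, -3.2, 2.0]
finger_gap: 0.3
[ 0.17   0.201  1.996  0.196  0.251 -1.818] [-3.63 -3.2   1.95] [579.88280072 149.94830654 134.31436853]
```

View pics/s9z.png

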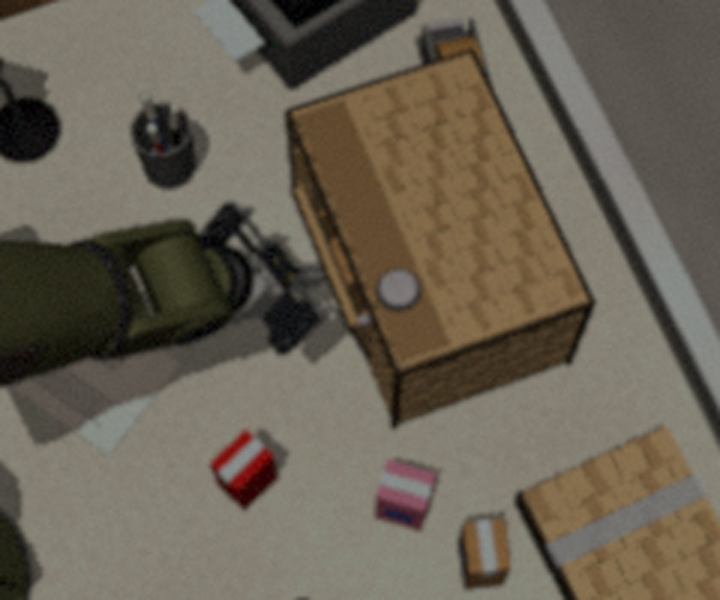

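The panel is closing smoothly (about 10° left, 4–5 N), so I carry on to the stop.

```bash
python3 -m inch '{"grip":[-1,-1,-1,-1,-1,-1,-1],"travel":[[0.5,0,0.1],[1,0,0.2],[1.4,0,0.3],[1.8,0,0.35],[2.1,0,0.37],[2.3,0,0.38],[2.3,0,0.38]],"turn":[[0,0,0],[0,0,0],[0,0,0],[0,0,0],[0,0,0],[0,0,0],[0,0,0]]}'
```

```text
clock: 17.92
eef_pos: [603.8, 150.0, 138.6]
eef_rot: [-3.141, 0.701, -2.897]
wrist_force: [-2.3, -1.5, 1.6]
finger_gap: 0.5
```

```bash
python3 -m inch '{"grip":[-1,-1,-1],"travel":[[0.15,0,0],[0.3,0,0],[0.3,0,0]],"turn":[[0,0,0],[0,0,0],[0,0,0]]}'; python3 -m inch '{"grip":[-1,-1,-1],"travel":[[0.15,0,0],[0.3,0,0],[0.3,0,0]],"turn":[[0,0,0],[0,0,0],[0,0,0]]}'
```

```text
clock: 18.3
eef_pos: [606.9, 149.9, 138.7]
eef_rot: [-3.141, 0.701, -2.897]
wrist_force: [-3.6, -1.8, 1.9]
finger_gap: 0.2
clock: 18.68
eef_pos: [609.1, 150.0, 138.5]
eef_rot: [3.141, 0.699, -2.897]
wrist_force: [-19.3, -5.1, 10.5]
finger_gap: 0.7
```

The force rose to about 20 N, so the panel is at its stop. I draw back and check that it holds.

```bash
python3 -m inch '{"grip":[-1,-1,-1,-1,-1,-1,-1,-1,-1,-1],"travel":[[-0.5,0,0],[-1,0,0],[-2,0,0],[-4,0,0],[-8,0,1],[-12,-2,5],[-16,-6,9],[-20,-10,13],[-22,-14,15],[-22,-16,15]],"turn":[[0,0,0],[0,0,0],[0,0,0],[0,0,0],[0,0,0],[0,0,0],[0,4,0],[0,8,0],[0,12,0],[0,14,0]]}'
python3 - <<'E'
from g import *
s=manip.read_state(); print(s["wrist_force"].round(2),s["eef_pos"])
p,d,W=see("scene","s10")
cv2.imwrite("pics/s10z.png",cv2.resize(p[60:260,200:440,::-1],(720,600),interpolation=cv2.INTER_CUBIC))
p,d,W=see("wrist","w10")
z=W[...,2]
for y in (0,80,100,120,158,200,230,250):
    for lo,hi in((150,168),(110,130),(175,195)):
        q=W[(abs(W[...,1]-y)<5)&(z>lo)&(z<hi)&(W[...,0]>450)&(d>0)]; print(y,lo,len(q),q[:,0].min().round(1) if len(q) else None, np.median(q[:,0]).round(1) if len(q) else None)
p,d,W=see("top","t10"); z=W[...,2]
m=((z>92)&(z<108)&(d>0)).astype(np.uint8)
k,lab,st,_=cv2.connectedComponentsWithStats(m)
for i in range(1,k):
    if 200<st[i,4]<420: print(st[i,:5],W[lab==i].mean(0).round(1))
E
```

```text
clock: 19.92
eef_pos: [388.4, -11.9, 291.3]
eef_rot: [3.079, 0.465, -2.934]
wrist_force: [0.5, 0.2, -0.4]
finger_gap: 0.5
[ 0.52  0.25 -0.38] [388.44382721 -11.93877581 291.2883445 ]
0 150 0 None None
0 110 54 605.9 608.3
0 175 0 None None
80 150 0 None None
80 110 0 None None
80 175 0 None None
100 150 0 None None
100 110 21 606.8 608.4
100 175 0 None None
120 150 0 None None
120 110 12 607.6 608.2
120 175 0 None None
158 150 0 None None
158 110 0 None None
158 175 0 None None
200 150 0 None None
200 110 20 608.4 609.8
200 175 0 None None
230 150 30 609.6 610.6
230 110 43 608.6 611.1
230 175 0 None None
250 150 29 609.6 611.4
250 110 49 607.6 610.3
250 175 0 None None
[264  63  94  12 206] [962.9 -45.3 103.6]
[362 163  23  20 313] [ 636.5 -220.9   99.4]
[329 180  24  25 308] [ 577.7 -119.5   99.7]
[400 211  24  21 328] [ 483.8 -331.6   99.6]
[298 236  23  24 311] [411.3 -19.  100.3]
[472 299  27 101 241] [ 123.6 -502.3  100.1]
[538 301  14  99 300] [ 101.7 -692.1  100. ]
```

View pics/s10z.png

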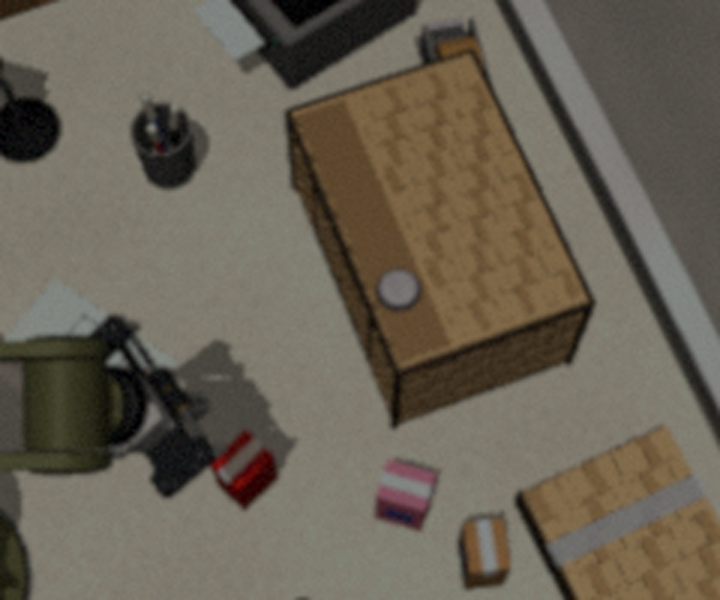

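View pics/w10.png

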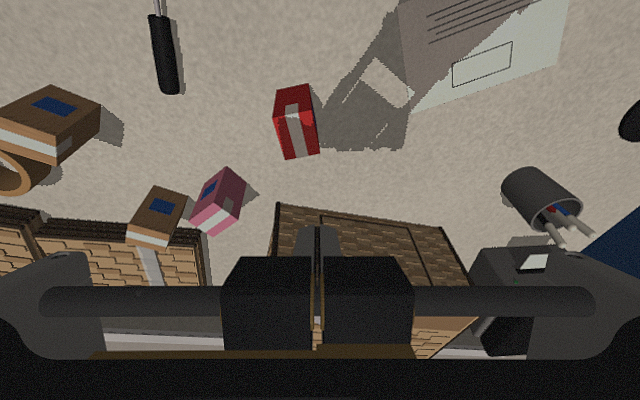

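The panel face is flush (x≈607–610 across its width, same line as the chest front). The two empty cartons, pink and red are where they were to within the camera's noise. The arm touches nothing, so I hand in.

```bash
python3 -m inch '{"grip":[-1,-1,-1,-1],"travel":[[0,0,0],[0,0,0],[0,0,0],[0,0,0]],"turn":[[0,0,0],[0,0,0],[0,0,0],[0,0,0]]}'
python3 - <<'E'
from g import *
p,d,W=see("wrist","w11"); z=W[...,2]
for y in (0,100,200,230,250):
    q=W[(abs(W[...,1]-y)<5)&(z>110)&(z<130)&(W[...,0]>450)&(d>0)]; print(y,len(q),np.median(q[:,0]).round(1) if len(q) else None)
print(manip.sign_off())
E
```

```text
clock: 20.58
eef_pos: [389.0, -10.2, 288.2]
eef_rot: [3.076, 0.461, -2.934]
wrist_force: [-0.0, -0.2, -0.3]
finger_gap: 0.8
0 58 607.9
100 12 608.1
200 5 609.4
230 44 611.0
250 45 610.2
the job is handed in; nothing more can be done
None
```

The job is done and handed in at about 20.6 s of the 72 s. I pressed the latch button and the compartment tipped out. I then lifted the brown carton that stood at about (473, -136) mm. It hung at 4 to 5 N, about 0.45 kg, so it was the full one. I lowered it along the tray until the floor took its weight, let go, and pushed the compartment shut to its stop at about 20 N.

- **Compartment:** at the last look, about 1.8 s after I drew back, the front panel was still flush with the chest front (x ≈ 608–611 mm across its width).
- **Empty cartons and look-alikes:** both other brown cartons and the pink and red look-alikes were upright and within camera noise of where they started.
- **Other bench items:** the last pictures show nothing knocked about, but I did not measure the bystanders again.
- **Arm:** it was touching nothing at hand-in.

Four things were not ideal or not checked:

- **Only one carton lifted:** I did not lift the other two, because the first one's weight left no doubt.
- **Carton slid on release:** when let go, the carton slid about a centimetre on the sloping tray floor and came to rest against the panel, still standing.
- **Missed pose:** a first attempt at a 55° lean ran into the range limit of joint 4 and ended about 25 mm off to the side in free air. I redid it at 40°.
- **Carton after shutting:** I could not see the carton once the compartment was closed.

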